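# Wedge a gel cassette against its gasket and hold it sealed

## Robot

A 6-joint arm with a two-finger parallel gripper is mounted at the origin on a cart in front of the work surface, level with it; the furniture and walls round the work are solid. World frame = base frame: x ahead of the robot, y to its left, z up, the work surface at z = 0. Lengths are in m, angles in degrees, forces in N, time in s.
With the tool pointing down it reaches from about 0.4 to 0.825 m from the base axis. Payload 7 kg.
Tool frame: the origin (TCP) lies midway between the tips of the shut fingers; the grasp point (between the pads) lies 19 mm behind it (r.hold_point_z is the distance from the TCP to the grasp point, in m); y points along the fingers, z is the direction in which the jaws open and shut, and the axes are right-handed (so a half turn about y gives the same grasp; the last joint's range is limited). The gripper opens to 88 mm and grips with 3 to 60 N. Pads are 19 mm wide; open, the fingers measure 130 mm over their backs; the gripper's body (78 mm by 193 mm) begins 47 mm behind the grasp point.
Start: joints at [90.762, 20.546, 0.682, 0, -70.136, -16.507], TCP at [0.183, 0.65, 0.227] pointing down, gripper open.
Joint ranges: [-176.03, 176.03], [-82.01, 121.73], [-58.28, 71.71], [-173.87, 95.51], [-174.79, -0.11], [-173.66, 173.66]. Speed limits (degrees/s): [136.94, 136.94, 172.46, 180, 180, 180].

## Interface

Orientations are given as [roll, pitch, yaw] about the fixed x, y, z axes, in that order (R = Rz(yaw) Ry(pitch) Rx(roll)).
In Python, from plant import r, imaging gives the robot as it stands.
- The arm moves only by the tool drive_tool, never from a script. Its argument "deltas" is a list of rows, each a list of 6 numbers: the shift along the world's x, y, z in cm, then the turn, a rotation vector about the world's x, y, z in rad. In form: [[tx, ty, tz, rx, ry, rz], ...]. A call has exactly 8 rows; each row is the pose to reach, as a shift and turn from the pose commanded when the call began; what a row does not reach only later rows make up. A row lasts 1/12 s, in which the tool goes at most 41.7 mm and 7.16 degrees, less where a joint would pass 70% of its speed; a pose out of reach is approached as far as the arm can. A call with a gripper value outside its range is refused whole. "claw" is the opening, from 0 (shut) to 1 (fully open), set as the call begins (left out, the last holds). The fingers move at their own pace and stop on an object; "squeeze" is the grip in N (left out, the last holds). Time passes only in rows, so rows that repeat a pose let the fingers close, or fill a call up. It gives the time, the measured TCP pose, the force and the opening at its end, in the units of the state.
- r.get_state(): the state, without advancing time (a new reading comes with each control period).
- imaging.capture(name): name is "side" or "top"; returns the picture (420x560x3 uint8, red, green, blue); there is no depth.
- imaging.get_calibration(name): a dict with "mtx" (3x3 intrinsics, pixels), "R" (3x3) and "t" (3): a world point X has camera coordinates R X + t. Camera axes: x right, y down, z forward; pixel columns grow to the right and rows downward; lengths in m; the calibration is good to about 2 mm. A picture is of the moment at which its call begins. get_calibration takes no time and is no camera call.
- r.close_job(): hands the job in, once; it reports no verdict.
Trained networks look in the newest picture that a camera, given by its name, has taken for a name from the list of things; names that differ only in an ending like _2 or _b are one class to them, and where a whole thing is asked for, a point or a joint stands for the part that bears it (a point fixed in the world has none). Each returns a list of dicts, best first, with "score" (0 to 1); they miss things now and then, are a little off and sometimes report something else, mostly with a low value. They report only what shows in the picture. A call takes as long as a camera call. They do not tell look-alikes from the thing itself.
- imaging.search_frame(camera, label): "bbox" ([left, top, right, bottom] in pixels, round what is visible of it).
- imaging.outline_of(camera, label): "region" (420x560 bool, what is visible of it) and "bbox" ([left, top, right, bottom] in pixels, round what is visible of it).
- imaging.landmark_of(camera, label): "position" ([column, row] in pixels: a listed point, or the origin of a listed thing).
The state is a dict: "time_s": time; "joints": joint angles; "qd": joint speeds; "joint_torque": joint torques, N m; "tcp_pos": TCP position; "eef_rot": TCP orientation; "contact_force": force on the tool from outside, world axes, zero at the start; "moment": the same for the moment, N m; "gripper_width": finger opening in m.
Only numpy, scipy, OpenCV 4.12 (cv2) and the standard library are available. Lean on these libraries where they do the work, as an engineer would, in place of code of your own. Each camera call takes 0.05 s, during which the arm holds its last target.

## Task

Take the blue wedge out of the white drying rack by its finger lug and slide it, foot down and sloping face towards the box's leaning front panel, into the casting-box bay whose gap is wide enough for it: the one with the single glass cassette, not the one filled by the double pack. Push it down firmly but gently until it is fully home, its foot on the bay floor, and the cassette is pressed upright and flush on the springy grey gasket; finish while still gripping the wedge and keeping a steady push of about 10 N down on it, so that the seal stays closed for pouring. Leave the double pack and the things standing round about undisturbed.

Things in the scene. Friction and masses are not known exactly. Their poses are not given: they have to be found in the camera images.
- casting_box: Two-bay gel casting box, fixed, 82 x 212 x 84 mm high: white base and back wall, clear sides, divider and front panels (rims 80 mm above the worktop). Origin: centre of its underside, on the worktop; x from the front panels to the back wall, y along it to the left bay, z up. Bays are 90 mm wide, centred at y = +48 and -48 mm, floors at z = 8 mm. Gasket faces upright at x = +15 mm.
- bay_left (a point): Left bay (box +y): point on its floor (8 mm above the worktop) at the foot of the gasket face, half-way along the bay; axes as the box. The inner face of the front panel leans out: it lies 20 mm to -x of this point at the floor and 32 mm at its upper rim, 72 mm above the floor (1 mm out for every 6 mm up).
- bay_right (a point): Right bay (box -y): the same point of the other bay, which has the same shape. Axes as the box.
- bay_floors: The two grey floor plates of the bays, fixed, 90 x 36 mm, their tops 8 mm above the worktop; cassettes stand on them and the wedge's foot comes down on them. Origin and axes as the casting box.
- gasket_left: Grey springy silicone sealing pad at the back of the left bay, 89 x 71 mm, held by the back wall; origin on its face, at the bay's floor, half-way along; face looks to the box's -x. Pressed, it gives way to +x like a spring, about 5 N per mm, at most 4 mm.
- gasket_right: The same pad of the right bay.
- cassette_mid (a point): Centre of the single glass cassette, loose, 9 mm thick (x) x 84 wide (y) x 72 mm high (z), 0.12 kg; stands upright in either bay, up to 4 mm off the gasket. x points to the gasket; flush: its back face lies flat on the gasket all over (centre 4.5 mm in front of the pad's face). Wet glass, wedge faces and box are slippery (friction about 0.3).
- pair_mid (a point): Centre of the double pack (two glass cassettes with a white sheet between), loose, 20 mm thick (x) x 84 x 72 mm high, which fills the other bay; the gap in front of it is at most 12 mm at the top, less than the wedge needs. Axes as the cassette.
- wedge_grip (a point): Centre of the finger lug on top of the blue wedge, the place to grip it: ribbed, upright, 12 mm thick (x), 44 mm wide (y), standing 35 mm above the wedge's shoulders; this point is 19 mm above the shoulders, 16 mm below the lug's top, 105 mm above the foot. x points from the sloping to the upright face, z up. Grip across x. The shoulders reach 7 mm out on either side of the lug.
- wedge_foot (a point): Foot of the blue wedge's upright back face, half-way along; axes as wedge_grip, whose point is 13 mm to -x and 105 mm up. Loose, 0.15 kg, 80 mm wide (y), 86 mm from foot to shoulders, 13 mm thick at the foot (chamfered), 27 at the shoulders; front face slopes as the box's front panels. It meets the gasket's push 12 mm above the bay floor; 10 N or so take it home, foot on the floor. No latch.
- drying_rack: White peg rack, fixed, 114 x 116 mm, base 6 mm thick, pegs up to 44 mm above the worktop. Origin on the worktop, under the wedge's foot; the wedge stands upright on the base between the pegs, axes turned the same way. A clear glass plate 70 mm high stands fixed in it 30 mm to +x of the wedge's back.
- petri_dish: Petri dish 62 mm across, 15 mm high; bystander. Origin: centre of its underside.
- bench_timer: Bench timer 64 x 64 x 20 mm; bystander. Origin: centre of its underside.
- bottle_buffer: Small reagent bottle, 43 mm across, 96 mm high, blue cap; bystander. Origin: centre of its underside.
- gel_comb: White flat gel comb with teeth, 42 x 84 x 4 mm, lying on the worktop; bystander. Origin: middle of its thick rib.
Things that resemble listed ones, but are neither listed nor needed, are in the scene too. What is shaped like the part that bears cassette_mid but black, orange or pink is not meant.

How it is judged (in metres and radians):
On the way, in this order (a step that is already met when the one before it is completed fails the run):
1. the wedge is lifted clear of the rack, foot above the rims (height (world z) of wedge_foot above 0.075 m), for 0.1 s.
2. the wedge's foot is in the gap in front of the single cassette, below the box's rim (z of wedge_foot in the frame of casting_box below 0.062 m and distance between wedge_foot and cassette_mid below 0.045 m), for 0.1 s.
At the end, for the whole second after the job is handed in: Wedge upright (0.06 rad), centred on the single cassette within 10 mm, foot within 4 mm of the floor; cassette flush within 0.035 rad, gasket pressed in 0.7 mm, over 3 N; fingers grip the wedge (over 2 N) and press it on the floor (over 2.5 N); all at rest; double pack moved under 8 mm (z of wedge_foot in the frame of casting_box below 0.012 m and y of wedge_foot in the frame of cassette_mid between -0.01 and 0.01 m and x of wedge_foot in the frame of cassette_mid between -0.01 and 0 m and angle between wedge_foot's own z axis and vertical below 0.06 rad and x of cassette_mid in the frame of casting_box above 0.0112 m and angle between cassette_mid's own z axis and vertical below 0.035 rad and angle between the x axis of cassette_mid and the x axis of casting_box, either way round below 0.035 rad and height (world z) of cassette_mid below 0.048 m and (contact force between cassette and gasket_left above 3 N or contact force between cassette and gasket_right above 3 N) and contact force between the fingers and wedge above 2 N and contact force between wedge and bay_floors above 2.5 N and linear speed of each of wedge, cassette below 0.01 m/s and distance of pair_mid from where it was at the start of the episode below 0.008 m); the arm keeps its last pose, push and grip.
It fails at once if the glass is pressed on the gasket, or the wedge rammed on the floor, with more than 60 N (contact force between cassette and gasket_left above 60 N or contact force between cassette and gasket_right above 60 N or contact force between wedge and bay_floors above 60 N).
It fails at once if the double pack is shifted by more than 8 mm (distance of pair_mid from where it was at the start of the episode above 0.008 m).
It fails at once if a bystander is moved by more than 20 mm (distance of any of petri_dish, bench_timer, bottle_buffer, gel_comb from where it was at the start of the episode above 0.02 m).
It also fails if it takes over 48 s, if anything falls off the work surface, if the arm or the gripper's body presses on something with over 40 N, if the wrist force passes 120 N, or if a joint passes its speed limit or range.

## Working session

There is one attempt and no reset: what is moved stays moved. The work goes in short steps, Python scripts to look and compute and a tool call to move; the robot and the scene stay as the last step left them, time stands still between calls to the robot, and variables do not carry over. Pictures are saved under pics/ and viewed, and the job is handed in when it is done.

Besides the shell and the picture viewer there is one more tool, called after "Emit:" by a JSON object that holds its "api" and its "payload", one argument or row to a line. drive_tool: Moves the arm, as the interface text tells. Its arguments: {"type":"object","properties":{"deltas":{"type":"array"},"claw":{"type":"number"},"squeeze":{"type":"number"}},"required":["deltas"]}

```bash
ls; mkdir -p pics; python3 - <<'E'
from plant import r, imaging
import cv2
for n in("side","top"):
    im=imaging.capture(n); cv2.imwrite(f"pics/{n}0.png",im[:,:,::-1])
    c=imaging.get_calibration(n); print(n,c["mtx"],c["R"],c["t"])
    for l in ("casting_box","bay_left","bay_right","cassette_mid","pair_mid","wedge_grip","wedge_foot","drying_rack"):
        print(l,[(d["position"],d["score"]) for d in imaging.landmark_of(n,l)][:4])
print(r.get_state(), r.hold_point_z)
E
```

```text
pics
side [[479.89810342   0.         275.17704433]
 [  0.         479.89810342 200.86775026]
 [  0.           0.           1.        ]] [[-0.97042318 -0.24134116 -0.00577095]
 [-0.15896467  0.65681627 -0.73710422]
 [ 0.18168404 -0.71438564 -0.67575445]] [0.49438481 0.2567166  1.23458744]
casting_box [([240.9, 280.4], 0.61)]
bay_left [([229.5, 290.0], 0.87), ([241.7, 280.8], 0.2)]
bay_right [([238.3, 275.6], 0.7), ([246.2, 263.4], 0.57), ([243.8, 263.3], 0.16)]
cassette_mid [([255.1, 212.9], 0.88), ([245.0, 254.2], 0.77), ([310.7, 272.5], 0.63), ([290.1, 220.7], 0.62)]
pair_mid [([229.4, 282.9], 0.78)]
wedge_grip [([299.8, 162.2], 0.58), ([229.5, 283.0], 0.31)]
wedge_foot [([297.5, 187.9], 0.5)]
drying_rack [([296.9, 187.9], 0.91), ([226.6, 286.9], 0.4)]
top [[491.90838763   0.         277.59377202]
 [  0.         491.90838763 209.45617064]
 [  0.           0.           1.        ]] [[-0.04646832 -0.99890928  0.00457559]
 [-0.97818384  0.04457478 -0.20290259]
 [ 0.20247733 -0.01390431 -0.97918824]] [-0.15730772  0.56895732  1.26715808]
casting_box [([189.1, 210.0], 0.6), ([325.5, 225
[... 402 characters left out ...]
ck [([322.0, 228.9], 0.96)]
{'time_s': 0.9, 'joints': array([ 9.07623731e+01,  2.05442492e+01,  6.83522104e-01, -5.26426726e-05,
       -7.01358605e+01, -1.65052384e+01]), 'qd': array([ 0.11286207,  0.09070229, -0.06660191,  0.03266427,  0.01269211,
       -0.03208894]), 'joint_torque': array([ 2.24657946e-03, -5.82360005e+01,  2.93302613e+01,  7.00189680e+00,
        1.26308820e-02, -2.58379737e-05]), 'tcp_pos': array([0.18317178, 0.64966269, 0.22659682]), 'eef_rot': array([-9.00032577e+01, -1.01695058e-03,  1.64257117e+02]), 'contact_force': array([ 0.98185598,  0.02225302, -0.06052676]), 'moment': array([-0.05367956,  0.03029521, -0.00792781]), 'gripper_width': 0.08778386900524231} 0.0188
```

View pics/side0.png

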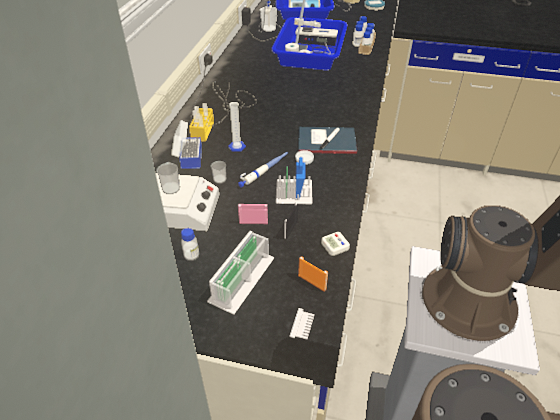

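View pics/top0.png

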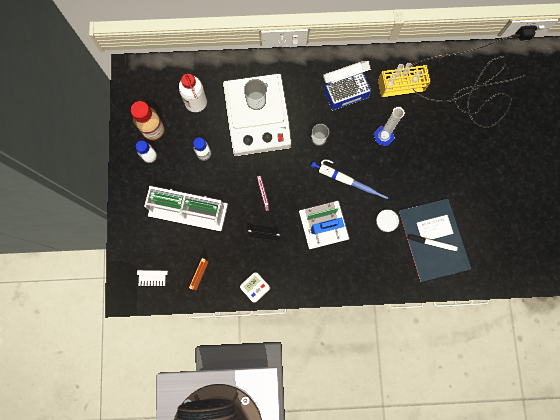

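```bash
python3 - <<'E'
import cv2
a=cv2.imread("pics/top0.png"); 
cv2.imwrite("pics/t1.png",cv2.resize(a[175:240,135:235],None,fx=8,fy=8,interpolation=cv2.INTER_CUBIC))
cv2.imwrite("pics/t2.png",cv2.resize(a[190:260,290:360],None,fx=8,fy=8,interpolation=cv2.INTER_CUBIC))
a=cv2.imread("pics/side0.png"); 
cv2.imwrite("pics/s1.png",cv2.resize(a[225:315,200:280],None,fx=6.5,fy=6.5,interpolation=cv2.INTER_CUBIC))
cv2.imwrite("pics/s2.png",cv2.resize(a[145:215,265:325],None,fx=8,fy=8,interpolation=cv2.INTER_CUBIC))
E
```

```text
(no output)
```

View pics/t1.png

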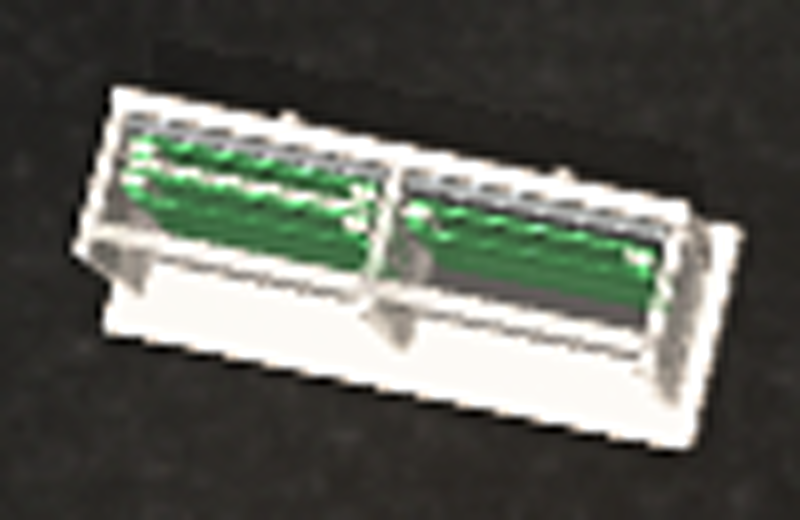

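View pics/t2.png

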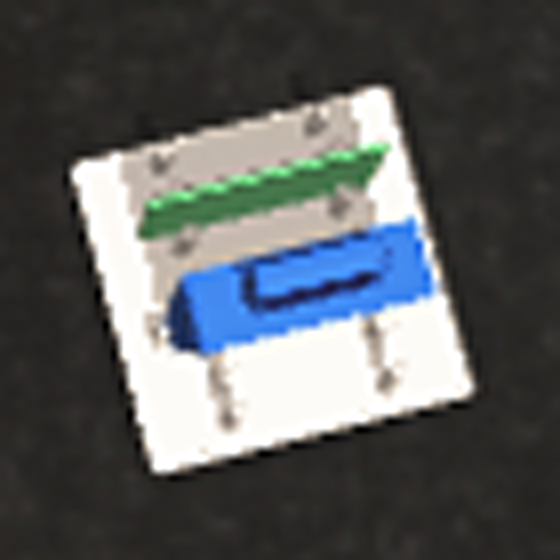

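View pics/s1.png

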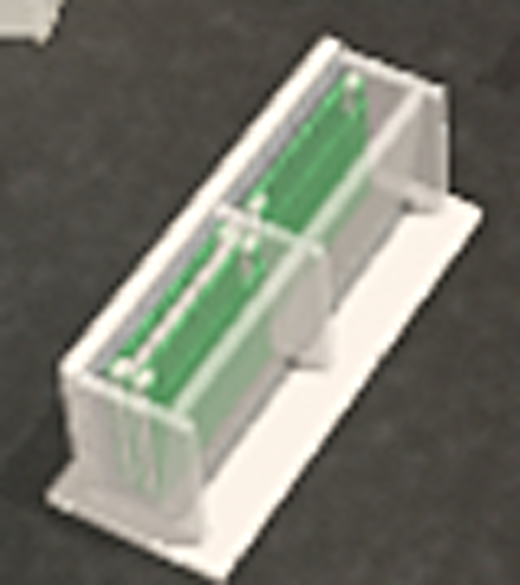

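View pics/s2.png

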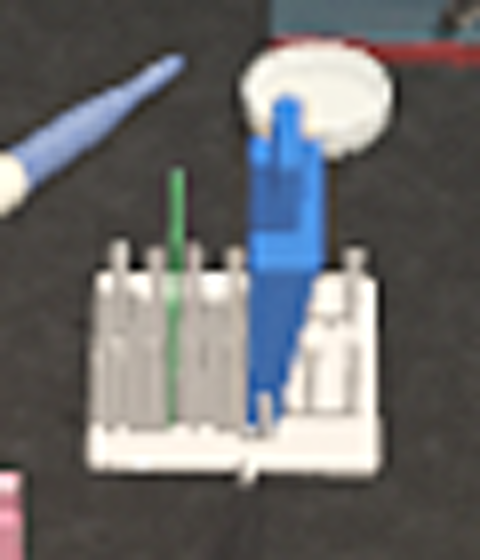

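```bash
cat > h.py <<'E'
import numpy as np, cv2
from scipy.optimize import minimize, least_squares
from plant import r, imaging
cal={n:imaging.get_calibration(n) for n in("side","top")}
def proj(n,X):
    c=cal[n]; P=np.asarray(X,float)@np.array(c["R"]).T+np.array(c["t"]); p=P@np.array(c["mtx"]).T
    return p[:,:2]/p[:,2:]
def pose(x,y,z,yaw):
    c,s=np.cos(yaw),np.sin(yaw)
    return lambda X: np.asarray(X,float)@np.array([[c,-s,0],[s,c,0],[0,0,1]]).T+[x,y,z]
# wedge, foot frame
BODY=np.array([[x,y,z] for x,z in((0,0),(-13,0),(0,86),(-27,86)) for y in(-40,40)])/1000
LUG=np.array([[x,y,z] for x in(-19,-7) for z in(86,121) for y in(-22,22)])/1000
S=8
def render(n,parts,T,box,extra=None):
    l,t,rr,b=box; m=np.zeros(((b-t)*S,(rr-l)*S),np.uint8)
    for P in parts:
        q=(proj(n,T(P))-[l,t]+0.5)*S-0.5
        h=cv2.convexHull(np.round(q).astype(np.int32)); cv2.fillConvexPoly(m,h,1)
    return cv2.resize(m.astype(np.float32),(rr-l,b-t),interpolation=cv2.INTER_AREA)
def tri(pts):
    # pts: dict name->pixel
    A=[];B=[]
    for n,p in pts.items():
        c=cal[n]; M=np.array(c["mtx"])@np.c_[c["R"],c["t"]]
        for k in(0,1): v=p[k]*M[2]-M[k]; A.append(v[:3]);B.append(-v[3])
    return np.linalg.lstsq(np.array(A),np.array(B),rcond=None)[0]
E
cat > fit.py <<'E'
from h import *
print("foot",tri({"side":(297.5,187.9),"top":(323.2,226.2)}),"grip",tri({"side":(299.8,162.2),"top":(328.5,223.3)}))
ims={"side":cv2.imread("pics/side0.png").astype(float),"top":cv2.imread("pics/top0.png").astype(float)}
bx={"side":(283,145,318,205),"top":(300,205,355,245)}
msk={}
for n in ims:
    l,t,R_,b=bx[n]; c=ims[n][t:b,l:R_]; B,G,Rr=c[...,0],c[...,1],c[...,2]
    v=B-Rr; msk[n]=np.clip((v-40)/60,0,1) 
    print(n,msk[n].sum())
def cost(p,w={"side":1,"top":1}):
    T=pose(p[0]/1000,p[1]/1000,p[3]/1000,np.radians(p[2]))
    return sum(np.abs(render(n,[BODY,LUG],T,bx[n])-msk[n]).sum() for n in bx)
p0=tri({"side":(297.5,187.9),"top":(323.2,226.2)})
best=None
for y0 in (8,14,20):
  s=minimize(cost,[p0[0]*1000,p0[1]*1000,y0,6],method="Nelder-Mead",options=dict(initial_simplex=np.array([[p0[0]*1000,p0[1]*1000,y0,6]]+[[p0[0]*1000+8*(i==0),p0[1]*1000+8*(i==1),y0+5*(i==2),6+5*(i==3)] for i in range(4)]),maxiter=400))
  print(s.x,s.fun)
  if best is None or s.fun<best.fun: best=s
p=best.x;T=pose(p[0]/1000,p[1]/1000,p[3]/1000,np.radians(p[2]))
for n in bx:
    l,t,R_,b=bx[n]; c=cv2.resize(ims[n][t-5:b+5,l-5:R_+5].astype(np.uint8),None,fx=8,fy=8,interpolation=cv2.INTER_CUBIC)
    for P in(BODY,LUG):
        q=((proj(n,T(P))-[l-5,t-5]+.5)*8).astype(np.int32); cv2.polylines(c,[cv2.convexHull(q)],True,(0,0,255),1)
    cv2.imwrite(f"pics/w_{n}.png",c)
E
python3 fit.py
```

```text
foot [ 0.51426585 -0.30729733  0.02044551] grip [ 0.50721923 -0.31037495  0.12217271]
side 267.6
top 290.9
[ 519.77091847 -312.5901994    10.73015991    7.01228081] 111.1375
[ 519.79090816 -311.8264505    10.97630154    6.76495724] 109.684375
[ 519.19620046 -311.76135887   11.00472434   11.99338564] 117.18645833333332
```

View pics/w_side.png

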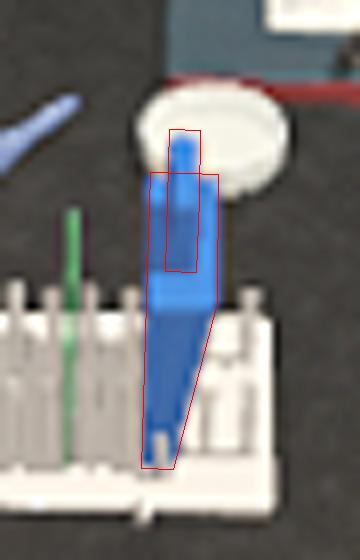

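View pics/w_top.png

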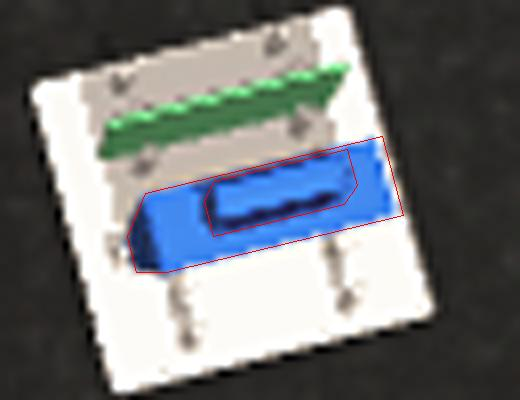

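```bash
sed -i 's|v=B-Rr; msk\[n\]=.*|msk[n]=((B>1.25*Rr)\&(B>1.12*G)\&(B-Rr>20)).astype(float); cv2.imwrite(f"pics/m_{n}.png",cv2.resize(msk[n]*255,None,fx=6,fy=6,interpolation=0))|' fit.py; python3 fit.py; python3 - <<'E'
import cv2,numpy as np
a=[cv2.imread(f"pics/{f}_{n}.png") for f in "wm" for n in("side","top")]
H=max(x.shape[0] for x in a)
a=[cv2.copyMakeBorder(x,0,H-x.shape[0],0,5,0) for x in a]
o=np.hstack(a); cv2.imwrite("pics/c1.png",cv2.resize(o,(800,int(800*o.shape[0]/o.shape[1]))))
E
```

```text
foot [ 0.51426585 -0.30729733  0.02044551] grip [ 0.50721923 -0.31037495  0.12217271]
side 310.0
top 333.0
[ 519.46802022 -310.43163066   11.42876658    9.01823943] 87.078125
[ 519.57170803 -310.61267987   11.88501397    9.07120659] 87.265625
[ 519.04961733 -309.37344337   12.22997195   12.23869915] 89.921875[ WARN:0@0.839] global loadsave.cpp:1063 imwrite_ Unsupported depth image for selected encoder is fallbacked to CV_8U.
```

View pics/c1.png

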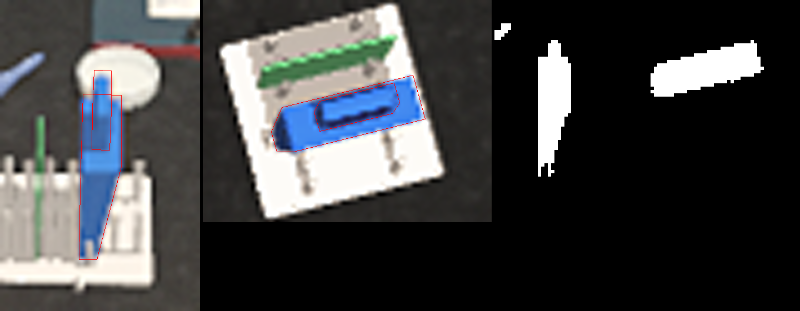

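```bash
cat > box.py <<'E'
from h import *
def Z(l,t,s,p): return ((p[0]+.5)/s-.5+l,(p[1]+.5)/s-.5+t)
obs={"top":[((-41,106,0),Z(135,175,8,(105,337))),((-41,-106,0),Z(135,175,8,(690,452))),((41,-106,0),Z(135,175,8,(742,232)))],
"side":[((-41,106,0),Z(200,225,6.5,(226,583))),((-41,-106,0),Z(200,225,6.5,(484,212))),((41,106,0),Z(200,225,6.5,(46,497)))]}
def res(p,names=("top","side")):
    T=pose(p[0],p[1],0,p[2]); o=[]
    for n in names:
        q=proj(n,T(np.array([a for a,_ in obs[n]])/1000)); o.append((q-np.array([b for _,b in obs[n]])).ravel())
    return np.concatenate(o)
for nm in(("top","side"),("top",),("side",)):
    s=least_squares(lambda p:res(p,nm),[.55,.1,-.15]); print(nm,s.x[:2]*1000,np.degrees(s.x[2]),np.round(s.fun,1))
    if nm==("top","side"): p=s.x
T=pose(p[0],p[1],0,p[2])
ln=[]
def rect(pts): ln.append(np.array(pts)/1000)
rect([(-41,-106,0),(-41,106,0),(41,106,0),(41,-106,0)])
rect([(15,-93,80),(15,93,80)])
for c in(48,-48):
    rect([(-17,c-45,80),(-17,c+45,80),(-5,c+45,8),(-5,c-45,8)])
rect([(15-9,-48-42,80),(15-9,-48+42,80),(15,-48+42,80),(15,-48-42,80)])
ims={"side":cv2.imread("pics/side0.png"),"top":cv2.imread("pics/top0.png")}
bx={"side":(200,225,280,315),"top":(135,175,235,240)}
for n in bx:
    l,t,R_,b=bx[n]; c=cv2.resize(ims[n][t:b,l:R_],None,fx=6.5,fy=6.5,interpolation=cv2.INTER_CUBIC)
    for P in ln:
        q=((proj(n,T(P))-[l,t]+.5)*6.5).astype(np.int32); cv2.polylines(c,[q],True,(0,0,255),1)
    cv2.imwrite(f"pics/b_{n}.png",c)
E
python3 box.py
```

```text
('top', 'side') [584.170954    68.81938745] -14.280435742051413 [-0.3 -0.5  0.3  0.2  0.3 -0.4 -0.1 -0.1  0.1  0.3  0.5  0.4]
('top',) [583.45825156  69.19333627] -14.040054805671028 [-0.4 -0.1  0.3  0.3  0.1 -0.3]
('side',) [584.77240923  68.34183607] -14.266525484320356 [-0.3 -0.3 -0.   0.1  0.3  0.3]
```

View pics/b_side.png

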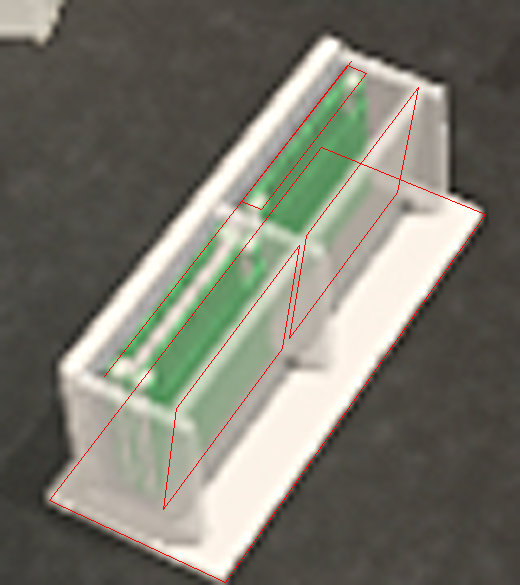

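View pics/b_top.png

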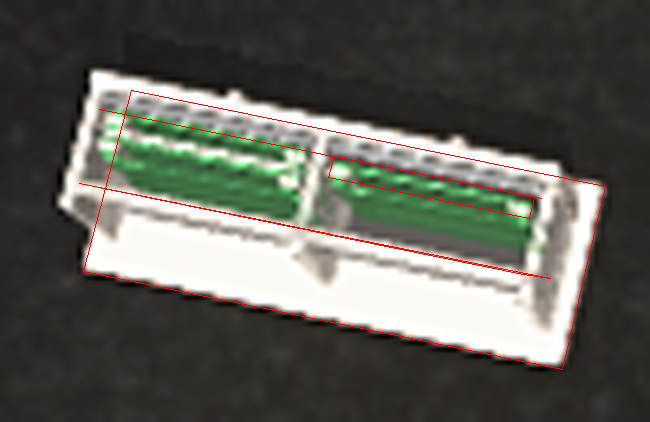

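Emit:
{"api": "drive_tool", "payload": {
  "deltas": [
    [1, -2, 0, 0, 0, -0.03],
    [2.5, -5.5, 0, 0, 0, -0.08],
    [4.2, -9, 0, 0, 0, -0.13],
    [6, -12.5, 0, 0, 0, -0.18],
    [7.5, -16, 0, 0, 0, -0.23],
    [9, -19.3, 0, 0, 0, -0.28],
    [10.4, -22.5, 0, 0, 0, -0.33],
    [11.7, -25.5, 0, 0, 0, -0.37]
  ],
  "claw": 0.6
}}

```text
time_s: 1.57
tcp_pos: [0.3007, 0.3928, 0.2268]
eef_rot: [-90.0, -0.0, 142.9]
contact_force: [1.2, 0.3, 0.4]
gripper_width: 0.0529
```

Emit:
{"api": "drive_tool", "payload": {
  "deltas": [
    [1.3, -3.7, 0, 0, 0, -0.04],
    [2.6, -7.4, 0, 0, 0, -0.09],
    [3.9, -11.1, 0, 0, 0, -0.14],
    [5.2, -14.8, 0, 0, 0, -0.19],
    [6.5, -18.5, 0, 0, 0, -0.24],
    [7.8, -22.2, 0, 0, 0, -0.29],
    [9.1, -25.9, 0, 0, 0, -0.34],
    [10.4, -29.6, 0, 0, 0, -0.38]
  ]
}}

```text
time_s: 2.23
tcp_pos: [0.4043, 0.0969, 0.2272]
eef_rot: [-90.1, -0.0, 121.2]
contact_force: [0.2, 1.1, 0.5]
gripper_width: 0.0526
```

```bash
python3 -c "
from plant import r
s=r.get_state();print(s['tcp_pos'],s['eef_rot'],s['joints'])"
```

```text
[0.40434947 0.09689098 0.22716664] [-9.00959201e+01 -1.21889315e-02  1.21171734e+02] [ 4.09496126e+01 -5.08601835e+00 -2.96657387e+01  4.70809106e-03
 -6.53236830e+01 -9.77985117e+00]
```

Emit:
{"api": "drive_tool", "payload": {
  "deltas": [
    [0.9, -3.5, 0, 0, 0, -0.03],
    [1.8, -7, 0, 0, 0, -0.07],
    [2.7, -10.5, 0, 0, 0, -0.11],
    [3.6, -14, 0, 0, 0, -0.15],
    [4.5, -17.5, 0, 0, 0, -0.19],
    [5.4, -21, 0, 0, 0, -0.23],
    [6.2, -24.5, 0, 0, 0, -0.27],
    [7, -28, 0, 0, 0, -0.3]
  ]
}}

```text
time_s: 2.9
tcp_pos: [0.4743, -0.1833, 0.2269]
eef_rot: [-90.0, 0.0, 104.0]
contact_force: [0.3, 1.3, 0.2]
gripper_width: 0.0527
```

Emit:
{"api": "drive_tool", "payload": {
  "deltas": [
    [0.6, -3, -0.5, 0, 0, -0.02],
    [1.3, -6, -1, 0, 0, -0.04],
    [2, -9, -2, 0, 0, -0.04],
    [2.6, -11, -2.5, 0, 0, -0.04],
    [3, -12.5, -3, 0, 0, -0.04],
    [3.3, -13, -4, 0, 0, -0.04],
    [3.3, -13, -5, 0, 0, -0.04],
    [3.3, -13, -5, 0, 0, -0.04]
  ]
}}

```text
time_s: 3.57
tcp_pos: [0.5057, -0.3105, 0.1738]
eef_rot: [-89.8, -0.1, 101.7]
contact_force: [-0.6, 0.3, -0.7]
gripper_width: 0.0525
```

```bash
python3 - <<'E'
from h import *
s=r.get_state();print(s['tcp_pos'],s['eef_rot'])
for n in("side","top"):
    im=imaging.capture(n)[:,:,::-1]; cv2.imwrite(f"pics/{n}1.png",im)
a=cv2.resize(cv2.imread("pics/side1.png")[110:220,250:340],None,fx=5,fy=5,interpolation=2); b=cv2.resize(cv2.imread("pics/top1.png")[180:260,290:360],None,fx=5,fy=5,interpolation=2)
b=cv2.copyMakeBorder(b,0,150,0,0,0);cv2.imwrite("pics/c2.png",np.hstack([a,b]))
E
```

```text
[ 0.50570176 -0.31048538  0.17379054] [-89.81822647  -0.14542959 101.74588811]
```

View pics/c2.png

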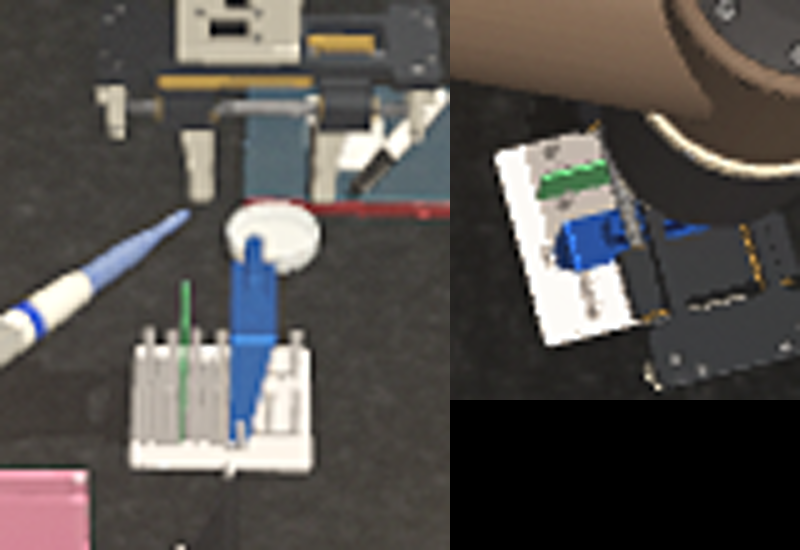

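Emit:
{"api": "drive_tool", "payload": {
  "deltas": [
    [0.1, -0.2, -1.5, 0, 0, 0],
    [0.1, -0.2, -3.5, 0, 0, 0],
    [0.1, -0.2, -5, 0, 0, 0],
    [0.1, -0.2, -6, 0, 0, 0],
    [0.1, -0.2, -7, 0, 0, 0],
    [0.1, -0.2, -7.5, 0, 0, 0],
    [0.1, -0.2, -7.8, 0, 0, 0],
    [0.1, -0.2, -7.8, 0, 0, 0]
  ]
}}

```text
time_s: 4.33
tcp_pos: [0.5083, -0.3132, 0.0985]
eef_rot: [-90.0, -0.0, 101.8]
contact_force: [-0.1, -0.9, -0.1]
gripper_width: 0.0527
```

```bash
python3 - <<'E'
from h import *
s=r.get_state();print(s['tcp_pos'],s['eef_rot'],s['contact_force'])
im=imaging.capture("side")[:,:,::-1]; cv2.imwrite("pics/side2.png",im)
a=cv2.resize(cv2.imread("pics/side2.png")[130:220,250:340],None,fx=6,fy=6,interpolation=2);cv2.imwrite("pics/c3.png",a)
E
```

```text
[ 0.50825843 -0.31319949  0.09845581] [-8.99904604e+01 -7.30092932e-04  1.01821705e+02] [-0.09306536 -0.89872877 -0.1179079 ]
```

View pics/c3.png

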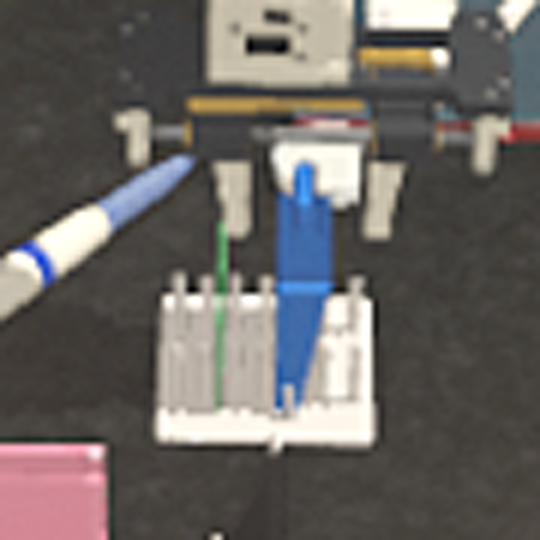

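Emit:
{"api": "drive_tool", "payload": {
  "deltas": [
    [-0.1, 0, -0.3, 0, 0, 0],
    [-0.1, 0, -0.3, 0, 0, 0],
    [-0.1, 0, -0.3, 0, 0, 0],
    [-0.1, 0, -0.3, 0, 0, 0],
    [-0.1, 0, -0.3, 0, 0, 0],
    [-0.1, 0, -0.3, 0, 0, 0],
    [-0.1, 0, -0.3, 0, 0, 0],
    [-0.1, 0, -0.3, 0, 0, 0]
  ],
  "claw": 0,
  "squeeze": 30
}}

```text
time_s: 5.05
tcp_pos: [0.5074, -0.3134, 0.0957]
eef_rot: [-90.0, 0.0, 101.8]
contact_force: [0.9, -0.0, 0.8]
gripper_width: 0.0117
```

Emit:
{"api": "drive_tool", "payload": {
  "deltas": [
    [0, 0, 0.5, 0, 0, 0],
    [0, 0, 1.5, 0, 0, 0],
    [0, 0, 3, 0, 0, 0],
    [0, 0, 5, 0, 0, 0],
    [0, 0, 7, 0, 0, 0],
    [0, 0, 9, 0, 0, 0],
    [0, 0, 11, 0, 0, 0],
    [0, 0, 12, 0, 0, 0]
  ],
  "squeeze": 45
}}

```text
time_s: 5.72
tcp_pos: [0.508, -0.3139, 0.2192]
eef_rot: [-90.2, 0.1, 101.8]
contact_force: [0.3, -0.8, -1.1]
gripper_width: 0.0115
```

```bash
python3 - <<'E'
from h import *
im=imaging.capture("side")[:,:,::-1]; cv2.imwrite("pics/side3.png",im)
s=r.get_state();print(s['tcp_pos'],s['eef_rot'],s['contact_force'])
a=cv2.resize(cv2.imread("pics/side3.png")[80:210,240:350],None,fx=4.5,fy=4.5,interpolation=2);cv2.imwrite("pics/c4.png",a)
p=pose(.584,.0688,0,np.radians(-14.2))
print(p(np.array([[0,-48,8],[8,-48,8],[-13+0,-48,8+72]])/1000))
E
```

```text
[ 0.50856212 -0.31409649  0.22015706] [-90.26644254   0.18888919 101.82809024] [ 1.55423991 -0.85622783  1.35063054]
[[0.57222525 0.02226662 0.008     ]
 [0.57998081 0.02030416 0.008     ]
 [0.55962246 0.02545562 0.08      ]]
```

View pics/c4.png

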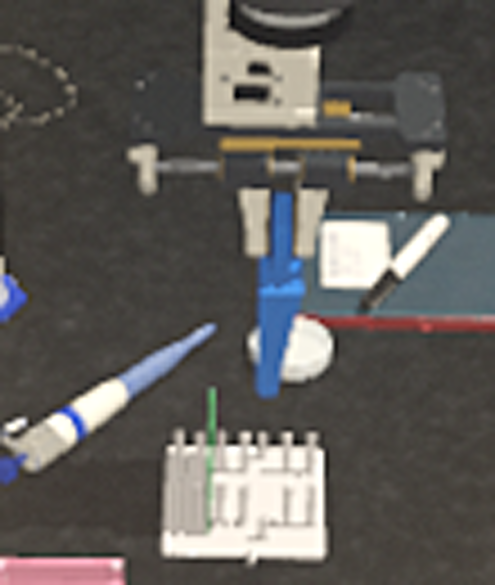

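Emit:
{"api": "drive_tool", "payload": {
  "deltas": [
    [0.2, 1, 0, 0, 0, -0.01],
    [0.5, 3, 0, 0, 0, -0.04],
    [0.9, 5.5, 0, 0, 0, -0.08],
    [1.3, 8.5, 0, 0, 0, -0.13],
    [1.8, 11.5, 0, 0, 0, -0.18],
    [2.3, 14.5, 0, 0, 0, -0.23],
    [2.7, 17.5, 0, 0, 0, -0.28],
    [3.1, 20.5, 0, 0, 0, -0.32]
  ]
}}

```text
time_s: 6.43
tcp_pos: [0.5376, -0.1069, 0.2148]
eef_rot: [-89.9, -0.0, 83.3]
contact_force: [1.2, 0.0, -2.1]
gripper_width: 0.0115
```

Emit:
{"api": "drive_tool", "payload": {
  "deltas": [
    [0.4, 2.8, 0, 0, 0, -0.04],
    [0.8, 5.4, 0, 0, 0, -0.07],
    [1.2, 7.8, 0, 0, 0, -0.1],
    [1.5, 9.8, 0, 0, 0, -0.12],
    [1.8, 11.5, 0, 0, 0, -0.13],
    [2, 12.8, 0, 0, 0, -0.13],
    [2.1, 13.4, 0, 0, 0, -0.13],
    [2.1, 13.4, 0, 0, 0, -0.13]
  ]
}}

```text
time_s: 7.1
tcp_pos: [0.5591, 0.0265, 0.2151]
eef_rot: [-90.0, 0.0, 76.1]
contact_force: [0.8, -0.2, -1.9]
gripper_width: 0.0119
```

Emit:
{"api": "drive_tool", "payload": {
  "deltas": [
    [0, 0, -0.5, 0, 0, 0],
    [0, 0, -1, 0, 0, 0],
    [0, 0, -1.7, 0, 0, 0],
    [0, 0, -2.3, 0, 0, 0],
    [0, 0, -2.7, 0, 0, 0],
    [0, 0, -3, 0, 0, 0],
    [0, 0, -3, 0, 0, 0],
    [0, 0, -3, 0, 0, 0]
  ]
}}

```text
time_s: 7.77
tcp_pos: [0.5592, 0.0255, 0.1855]
eef_rot: [-90.0, 0.0, 76.0]
contact_force: [-0.4, 0.3, -1.3]
gripper_width: 0.0117
```

```bash
cat > look.py <<'E'
from h import *
import sys
k=sys.argv[1]
B=pose(.584,.0688,0,np.radians(-14.2))
for n in("side","top"):
    im=imaging.capture(n)[:,:,::-1]; cv2.imwrite(f"pics/{n}{k}.png",im)
s=r.get_state();print(s['tcp_pos'],s['eef_rot'],s['contact_force'],s['moment'],s['gripper_width'],s['time_s'])
t=s['tcp_pos']; c,sn=np.cos(np.radians(-14.2)),np.sin(np.radians(-14.2)); d=t[:2]-[.584,.0688]
bxy=np.array([c*d[0]+sn*d[1],-sn*d[0]+c*d[1]])*1000; print("box frame: foot x,y,z expected",bxy[0]+13,bxy[1],t[2]*1000-89.7, "yaw",s['eef_rot'][2]-90+14.2)
yaw=np.radians(s['eef_rot'][2]-90); W=pose(*(t+[0,0,-.0897]),yaw)
Wp=lambda P:W(P+np.array([.013,0,0]))
out=[]
for n,(l,t_,R_,b) in {"side":(195,190,290,320),"top":(130,150,250,250)}.items():
    im=cv2.imread(f"pics/{n}{k}.png"); f=5 if n=="side" else 3.5
    f=4.5
    c=cv2.resize(im[t_:b,l:R_],None,fx=f,fy=f,interpolation=2); c0=c.copy()
    for P in(BODY,LUG):
        q=((proj(n,Wp(P))-[l,t_]+.5)*f).astype(np.int32); cv2.polylines(c,[cv2.convexHull(q)],True,(0,0,255),1)
    out+= [c0,c] if n=="side" else []
    if n=="top": cv2.imwrite(f"pics/l{k}t.png",c)
cv2.imwrite(f"pics/l{k}.png",np.hstack(out)[:600,:800] if 0 else cv2.resize(np.hstack(out),(800,int(800*out[0].shape[0]/(2*out[0].shape[1])))))
E
python3 look.py 4
```

```text
[0.55938987 0.02567076 0.18584975] [-9.00245963e+01 -9.68551696e-03  7.60236304e+01] [-0.51051771 -0.24296635 -1.1918539 ] [ 0.12727567 -0.0425043   0.02066509] 0.011918712383817079 7.8667
box frame: foot x,y,z expected -0.278260211498786 -47.84848481063583 96.14974585118303 yaw 0.22363037561660448
```

View pics/l4.png

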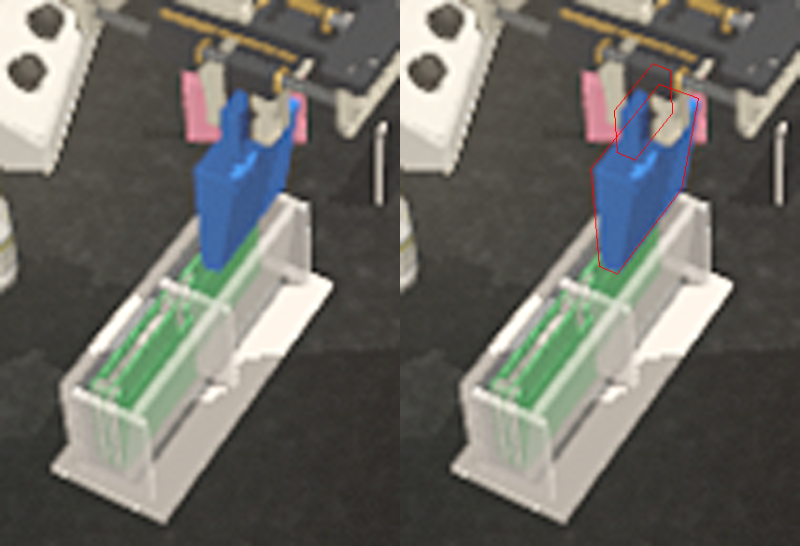

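View pics/l4t.png

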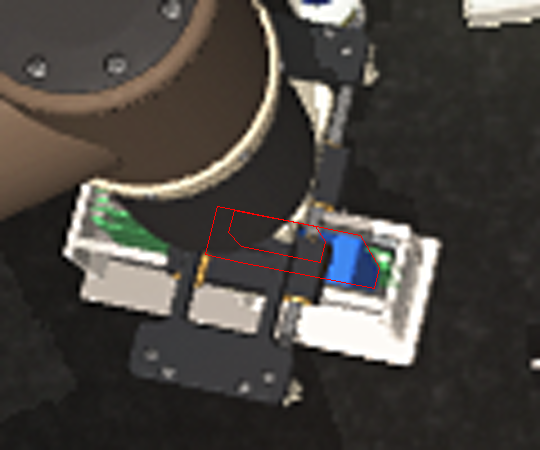

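Emit:
{"api": "drive_tool", "payload": {
  "deltas": [
    [0, 0, -0.3, 0, 0, 0],
    [0.05, 0, -0.6, 0, 0, 0],
    [0.05, 0, -0.9, 0, 0, 0],
    [0.05, 0, -1.2, 0, 0, 0],
    [0.05, 0, -1.5, 0, 0, 0],
    [0.05, 0, -1.8, 0, 0, 0],
    [0.05, 0, -2.1, 0, 0, 0],
    [0.05, 0, -2.4, 0, 0, 0]
  ]
}}

```text
time_s: 8.53
tcp_pos: [0.56, 0.0257, 0.1614]
eef_rot: [-90.0, -0.0, 76.0]
contact_force: [2.1, -0.3, -0.9]
gripper_width: 0.0116
```

Emit:
{"api": "drive_tool", "payload": {
  "deltas": [
    [0, 0, -0.2, 0, 0, 0],
    [0, 0, -0.4, 0, 0, 0],
    [0, 0, -0.6, 0, 0, 0],
    [0, 0, -0.8, 0, 0, 0],
    [0.05, 0, -1, 0, 0, 0],
    [0.05, 0, -1.2, 0, 0, 0],
    [0.05, 0, -1.3, 0, 0, 0],
    [0.05, 0, -1.4, 0, 0, 0]
  ]
}}

```text
time_s: 9.2
tcp_pos: [0.5616, 0.0258, 0.1482]
eef_rot: [-90.2, -0.1, 76.0]
contact_force: [4.8, -1.8, 1.1]
gripper_width: 0.0115
```

```bash
python3 look.py 5
```

```text
[0.56160427 0.02579662 0.14805394] [-9.01510805e+01 -5.80276977e-02  7.60278297e+01] [ 6.15040815 -1.36875653 -0.4719717 ] [-0.66349692 -2.86152487 -0.17961072] 0.011670129827538537 9.3
box frame: foot x,y,z expected 1.837606541663046 -47.183266043682316 58.35393641251734 yaw 0.2278297109102958
```

View pics/l5.png

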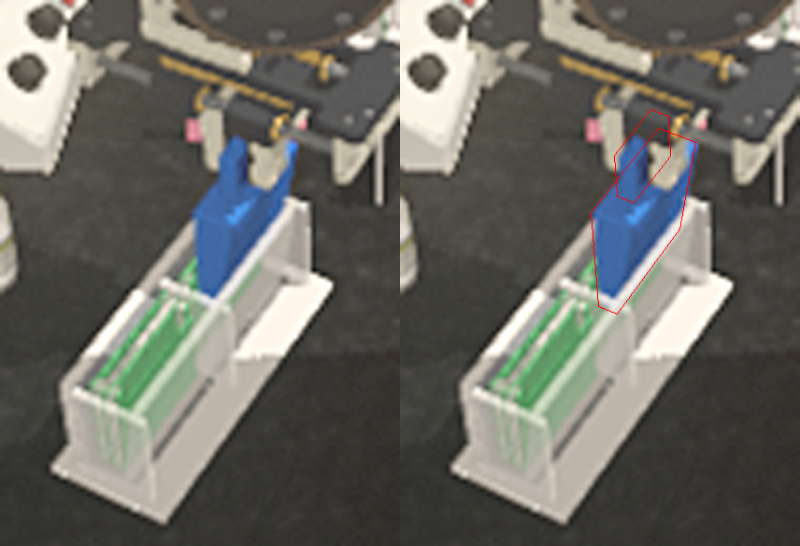

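Emit:
{"api": "drive_tool", "payload": {
  "deltas": [
    [0.05, 0, 0, 0, 0, 0],
    [0.1, 0, 0, 0, 0, 0],
    [0.15, 0, 0, 0, 0, 0],
    [0.2, -0.05, 0, 0, 0, 0],
    [0.25, -0.05, 0, 0, 0, 0],
    [0.25, -0.05, 0, 0, 0, 0],
    [0.25, -0.05, 0, 0, 0, 0],
    [0.25, -0.05, 0, 0, 0, 0]
  ]
}}

```text
time_s: 9.97
tcp_pos: [0.5623, 0.0252, 0.1473]
eef_rot: [-90.0, 0.0, 76.0]
contact_force: [2.3, -0.4, -1.1]
gripper_width: 0.0117
```

```bash
python3 look.py 6
```

```text
[0.56229824 0.02515617 0.14727279] [-8.99586359e+01  1.09725370e-02  7.60165040e+01] [ 2.19710392  0.23507421 -1.81301885] [ 0.13069597 -1.16977369 -0.09473816] 0.01181514107204652 10.0667
box frame: foot x,y,z expected 2.66748454790962 -47.63391426993844 57.57279130283358 yaw 0.21650402295334104
```

View pics/l6.png

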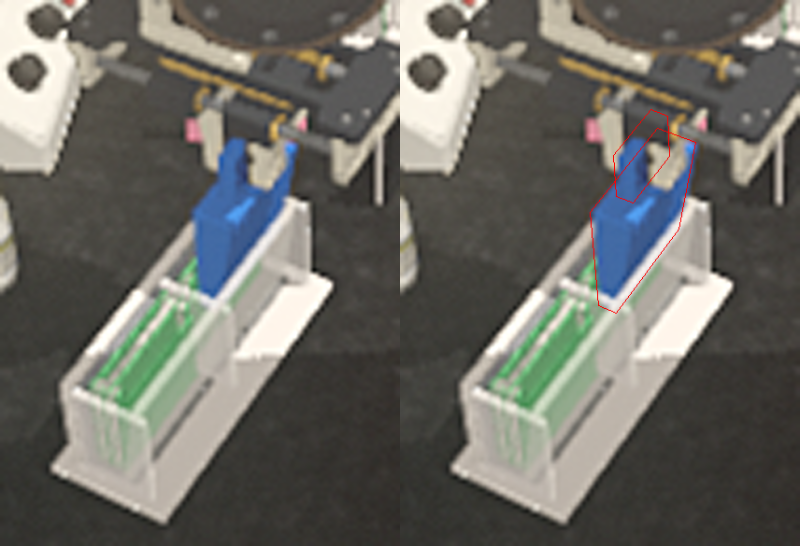

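View pics/l6t.png

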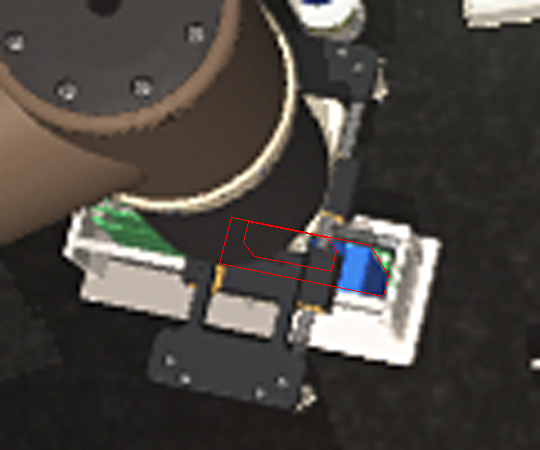

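Emit:
{"api": "drive_tool", "payload": {
  "deltas": [
    [0.08, 0, -0.1, 0, 0, 0],
    [0.12, -0.02, -0.4, 0, 0, 0],
    [0.16, -0.04, -0.7, 0, 0, 0],
    [0.21, -0.05, -1, 0, 0, 0],
    [0.26, -0.06, -1.3, 0, 0, 0],
    [0.31, -0.08, -1.6, 0, 0, 0],
    [0.36, -0.09, -1.9, 0, 0, 0],
    [0.37, -0.09, -2, 0, 0, 0]
  ]
}}

```text
time_s: 10.73
tcp_pos: [0.566, 0.0241, 0.1268]
eef_rot: [-89.9, 0.0, 76.0]
contact_force: [0.1, 0.5, -1.8]
gripper_width: 0.0116
```

```bash
python3 look.py 7
```

```text
[0.56613411 0.02415843 0.12714576] [-8.99594350e+01  2.51101927e-02  7.60156495e+01] [-0.61758468  0.06476115 -1.52388368] [ 0.07954379  0.00050904 -0.04947842] 0.011705880434829652 10.8333
box frame: foot x,y,z expected 6.630906024761338 -47.660196513299795 37.445755472562595 yaw 0.2156494602407797
```

Emit:
{"api": "drive_tool", "payload": {
  "deltas": [
    [0.03, 0, -0.2, 0, 0, 0],
    [0.06, -0.01, -0.4, 0, 0, 0],
    [0.1, -0.02, -0.6, 0, 0, 0],
    [0.13, -0.03, -0.8, 0, 0, 0],
    [0.16, -0.04, -1, 0, 0, 0],
    [0.19, -0.05, -1.2, 0, 0, 0],
    [0.21, -0.05, -1.3, 0, 0, 0],
    [0.22, -0.05, -1.4, 0, 0, 0]
  ]
}}

```text
time_s: 11.5
tcp_pos: [0.5684, 0.0237, 0.1133]
eef_rot: [-90.0, 0.0, 76.0]
contact_force: [-1.4, 0.2, -1.0]
gripper_width: 0.0112
```

```bash
python3 look.py 8
```

```text
[0.56837104 0.02370122 0.11323686] [-8.99698400e+01  1.43443949e-02  7.60153043e+01] [-0.56423687  0.31058916 -1.50023724] [ 0.22629646  0.48818243 -0.04759282] 0.011668355656314853 11.6
box frame: foot x,y,z expected 8.911641644315834 -47.55469858060685 23.536860579458533 yaw 0.2153042656531845
```

View pics/l8.png

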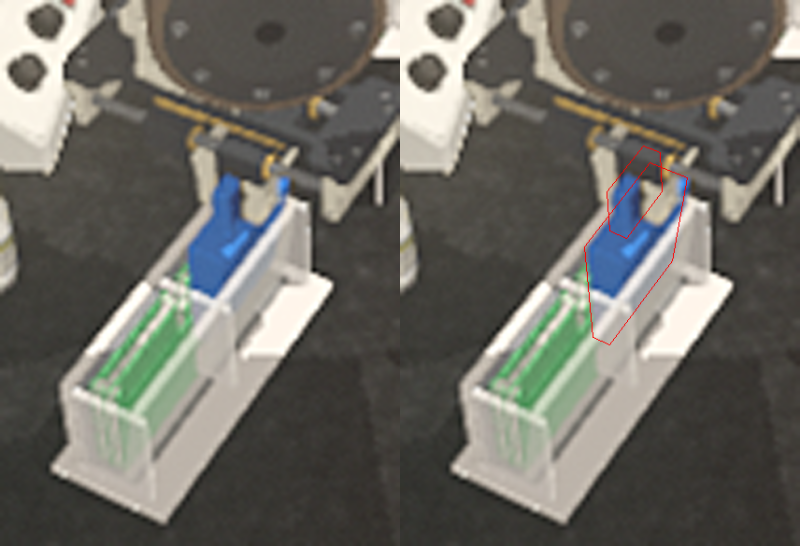

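Emit:
{"api": "drive_tool", "payload": {
  "deltas": [
    [0, 0, -0.1, 0, 0, 0],
    [0, 0, -0.2, 0, 0, 0],
    [0.03, 0, -0.3, 0, 0, 0],
    [0.03, 0, -0.4, 0, 0, 0],
    [0.05, -0.01, -0.5, 0, 0, 0],
    [0.05, -0.01, -0.6, 0, 0, 0],
    [0.05, -0.01, -0.6, 0, 0, 0],
    [0.05, -0.01, -0.6, 0, 0, 0]
  ]
}}

```text
time_s: 12.27
tcp_pos: [0.569, 0.0237, 0.1074]
eef_rot: [-90.0, -0.0, 76.0]
contact_force: [0.2, -0.2, -1.9]
gripper_width: 0.0115
```

```bash
python3 look.py 9
```

```text
[0.56901226 0.02364539 0.10738504] [-8.99896196e+01 -2.45284231e-04  7.60100291e+01] [-1.86313271 -0.36416915 -2.6789482 ] [ 0.30151183  0.58911705 -0.09425575] 0.011769854646807371 12.3667
box frame: foot x,y,z expected 9.546964104913329 -47.451532474881304 17.685035807304345 yaw 0.2100291348731922
```

Emit:
{"api": "drive_tool", "payload": {
  "deltas": [
    [0, 0, -0.05, 0, 0, 0],
    [0, 0, -0.1, 0, 0, 0],
    [0.02, 0, -0.2, 0, 0, 0],
    [0.03, 0, -0.25, 0, 0, 0],
    [0.04, -0.01, -0.3, 0, 0, 0],
    [0.05, -0.01, -0.4, 0, 0, 0],
    [0.06, -0.01, -0.45, 0, 0, 0],
    [0.07, -0.01, -0.5, 0, 0, 0]
  ]
}}

```text
time_s: 13.03
tcp_pos: [0.5698, 0.0235, 0.1026]
eef_rot: [-90.0, -0.0, 76.0]
contact_force: [-2.5, 0.3, 3.5]
gripper_width: 0.0118
```

```bash
python3 look.py 10
```

```text
[0.56975797 0.02353775 0.10248841] [-8.99945036e+01  3.18098753e-03  7.60152599e+01] [-2.71821202  0.22107578  1.26645796] [ 0.52360473  1.19769349 -0.34233352] 0.011749345947960635 13.1333
box frame: foot x,y,z expected 10.29629384100857 -47.37295372784069 12.788410083039892 yaw 0.2152598868317419
```

Emit:
{"api": "drive_tool", "payload": {
  "deltas": [
    [0, 0, -0.05, 0, 0, 0],
    [0, 0, -0.1, 0, 0, 0],
    [0, 0, -0.15, 0, 0, 0],
    [0, 0, -0.2, 0, 0, 0],
    [0.02, 0, -0.25, 0, 0, 0],
    [0.02, 0, -0.3, 0, 0, 0],
    [0.02, 0, -0.3, 0, 0, 0],
    [0.02, 0, -0.3, 0, 0, 0]
  ]
}}

```text
time_s: 13.8
tcp_pos: [0.5702, 0.0236, 0.0997]
eef_rot: [-90.0, -0.0, 76.0]
contact_force: [-1.8, -0.1, 5.4]
gripper_width: 0.0118
```

```bash
python3 look.py 11
```

```text
[0.57021821 0.02355198 0.0997074 ] [-9.00265642e+01 -8.88907834e-03  7.60230993e+01] [-2.47597655 -0.51870478  4.90071296] [ 0.2040464   1.04718788 -0.31318014] 0.011659346488170377 13.9
box frame: foot x,y,z expected 10.738981542648407 -47.246258016296636 10.007395081524862 yaw 0.22309932587068815
```

Emit:
{"api": "drive_tool", "payload": {
  "deltas": [
    [0, 0, -0.05, 0, 0, 0],
    [0, 0, -0.1, 0, 0, 0],
    [0, 0, -0.1, 0, 0, 0],
    [0, 0, -0.15, 0, 0, 0],
    [0, 0, -0.15, 0, 0, 0],
    [0.02, 0, -0.2, 0, 0, 0],
    [0.02, 0, -0.2, 0, 0, 0],
    [0.02, 0, -0.2, 0, 0, 0]
  ]
}}

```text
time_s: 14.57
tcp_pos: [0.5705, 0.0236, 0.0979]
eef_rot: [-90.0, -0.0, 76.0]
contact_force: [-2.4, 0.6, 6.2]
gripper_width: 0.0119
```

```bash
python3 look.py 12
```

```text
[0.57054911 0.0235777  0.09790694] [-9.00408493e+01 -1.32956392e-02  7.60258419e+01] [-2.56063085  0.12951892  5.88628718] [ 0.28472115  1.21210739 -0.31813919] 0.01178032915135389 14.6667
box frame: foot x,y,z expected 11.053465051031685 -47.140150699727656 8.206943372506984 yaw 0.2258418975388672
```

View pics/l12.png

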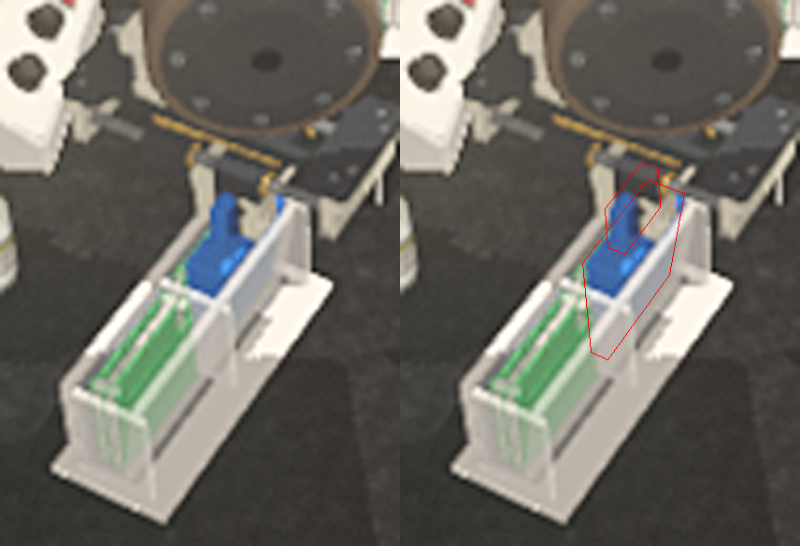

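Emit:
{"api": "drive_tool", "payload": {
  "deltas": [
    [0, 0, -0.02, 0, 0, 0],
    [0, 0, -0.04, 0, 0, 0],
    [0, 0, -0.06, 0, 0, 0],
    [0, 0, -0.08, 0, 0, 0],
    [0.01, 0, -0.1, 0, 0, 0],
    [0.01, 0, -0.12, 0, 0, 0],
    [0.01, 0, -0.12, 0, 0, 0],
    [0.01, 0, -0.12, 0, 0, 0]
  ]
}}

```text
time_s: 15.33
tcp_pos: [0.5707, 0.0236, 0.0977]
eef_rot: [-90.1, -0.0, 76.0]
contact_force: [-4.6, 1.8, 14.3]
gripper_width: 0.0118
```

```bash
python3 look.py 13|head -2
```

```text
[0.57066495 0.02366465 0.09767298] [-9.00660786e+01 -2.01872502e-02  7.60492494e+01] [-6.02355065  1.44371199 14.71671001] [ 0.63783749  2.54078452 -0.33015552] 0.01183319091246683 15.4333
box frame: foot x,y,z expected 11.144430214689601 -47.0274426387737 7.972980045887567 yaw 0.2492494444120119
```

Emit:
{"api": "drive_tool", "payload": {
  "deltas": [
    [-0.01, 0, 0, 0, 0, 0],
    [-0.02, 0, -0.01, 0, 0, 0],
    [-0.03, 0, -0.01, 0, 0, 0],
    [-0.04, 0, -0.01, 0, 0, 0],
    [-0.05, 0, -0.01, 0, 0, 0],
    [-0.05, 0, -0.01, 0, 0, 0],
    [-0.05, 0, -0.01, 0, 0, 0],
    [-0.05, 0, -0.01, 0, 0, 0]
  ]
}}

```text
time_s: 16.1
tcp_pos: [0.5706, 0.0237, 0.0977]
eef_rot: [-90.1, -0.0, 76.1]
contact_force: [-4.8, 1.8, 12.8]
gripper_width: 0.0116
```

```bash
python3 look.py 14
```

```text
[0.57060201 0.02364115 0.09766526] [-9.01081481e+01 -3.01497979e-02  7.60529438e+01] [-3.6010958   0.92790141 13.12521192] [ 0.42433533  2.02758848 -0.33570114] 0.011574867224737802 16.2
box frame: foot x,y,z expected 11.089176472552717 -47.06566389641063 7.965261917360408 yaw 0.2529437681985591
```

View pics/l14t.png

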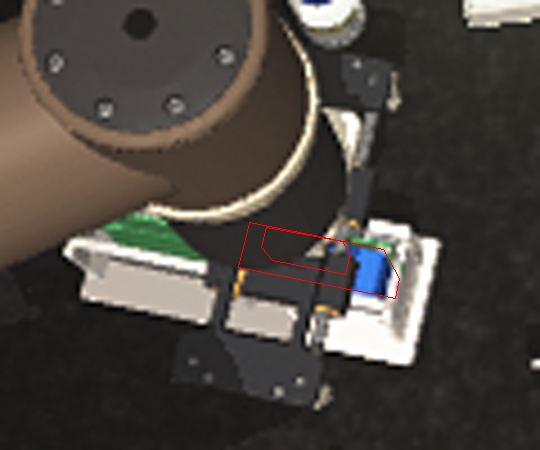

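View pics/l14.png

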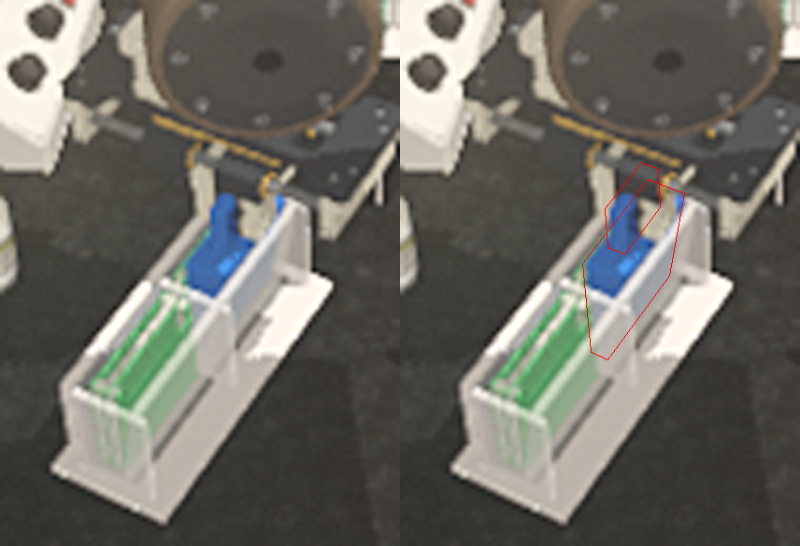

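Emit:
{"api": "drive_tool", "payload": {
  "deltas": [
    [0, 0, 0.01, 0, 0, 0],
    [0, 0, 0.01, 0, 0, 0],
    [0, 0, 0.01, 0, 0, 0],
    [0, 0, 0.01, 0, 0, 0],
    [0, 0, 0.01, 0, 0, 0],
    [0, 0, 0.01, 0, 0, 0],
    [0, 0, 0.01, 0, 0, 0],
    [0, 0, 0.01, 0, 0, 0]
  ]
}}

```text
time_s: 16.87
tcp_pos: [0.5706, 0.0236, 0.0977]
eef_rot: [-90.1, -0.0, 76.0]
contact_force: [-3.9, 0.8, 12.4]
gripper_width: 0.0116
```

```bash
python3 - <<'E'
from h import *
for i in range(4):
    imaging.capture("side"); s=r.get_state(); print(s['time_s'],s['contact_force'].round(1),s['tcp_pos'].round(4),s['gripper_width'])
E
```

```text
16.9167 [-4.4  0.6 12.5] [0.5706 0.0237 0.0977] 0.011655738606497266
16.9667 [-4.3  0.1 13.1] [0.5706 0.0237 0.0977] 0.011290368273275045
17.0167 [-3.4  1.3 13.4] [0.5706 0.0237 0.0977] 0.011991443365799078
17.0667 [-3.9  1.  12.3] [0.5706 0.0236 0.0977] 0.011559077442586649
```

Steady at about 12–13 N down, with the foot on the floor and the grip closed. Handing in.

```bash
python3 -c "
from plant import r
print(r.close_job())"
```

```text
the job is handed in; nothing more can be done
None
```

I lifted the blue wedge from the rack by its lug and slid it into the right bay, in front of the single cassette. It appears to be fully home: the arm is still gripping it at a 45 N setting and pushing down on it. The job was handed in at about 17 s; it reports no verdict.

**Last checks**
- **Foot on the floor:** the push rose sharply from about 6 N to 14 N and the tool stopped at z = 97.7 mm, the height I had predicted for floor contact. I then eased it to a steady 12–13 N, slightly above the 10 N asked.
- **Wedge position:** the tool stayed within 0.2° of upright, and the wedge sits about 1 mm from the bay's centre line along the box. The side picture shows it seated in the bay and the double pack where it was; the bystanders within the cropped views also look undisturbed.
- **Cassette and seal:** I inferred the flush fit and gasket force from the wedge position and the force rise. I did not measure them directly.

**Disagreements**
- **Position along the box's x axis:** the arm's reading put the foot about 3 mm further back than the box geometry allows. The wedge touched the front panel early on the way down, at about 6 N, and the side picture also puts the wedge about 3 mm further forward than the arm reading does. I moved the path back by 2.5 mm and the force fell away.
- **Sideways force:** about 4 N remains between the arm and the wedge along the same axis.

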